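Load a profile template under the spring clip of a filing jig

TASK

Load the profile template into the filing jig: with one fingertip press and hold the spring clip's thumb bar down so that its jaw rises, and meanwhile with the other finger push the template along its channel, by its wooden heel, under the jaw until it is fully home against the end stop. Then let go so that the clip springs shut on the template, and back away clear. Only push the template - do not grasp or lift it - and leave the other things on the bench alone.

Things in the scene. Friction and masses are not known exactly. Their poses are not given: they have to be found in the camera images.
- jig: Filing jig fixed to the bench: plywood deck, top 20 mm above the bench. Origin at bench height under the channel's centre line; +x along the channel towards the end stop (push direction), +y to the clip's side, z up. Deck x -128..+98, y -95..+95 mm. Channel floor = deck top, between two rails (inner faces at y -32, +32 mm, 5 mm high, 6 mm thick). Nothing on the jig is over 60 mm above the bench.
- home (a point): Foot of the wooden end stop's face, on the channel floor and centre line: jig x +80, y 0, 20 mm above the bench. The stop is 14 mm high, 76 mm wide.
- clip (a joint): Spring rocker clip, rad: 0 = jaw shut on the empty channel, 0.30 = thumb bar fully down at its stop. Pressing the bar raises the jaw; above 0.15 the template passes freely; about 0.11 shut on the template. At the bar's middle it takes about 5 N at first, 8 N fully down; let go, it springs shut. It turns on a shaft along jig x at y 44 mm, 31 mm above the bench (steel bearings up to 37 mm).
- thumb_bar (a point): Middle of the top face of the clip's long steel thumb bar, 138 mm along the jig's x (jig x -118..+20 mm), 40 mm wide (y about 50..90 mm), 5 mm thick. At rest it slopes up outwards by 0.30 rad, its middle about 35 mm above the bench; fully pressed it is level, its top 27 mm above the bench. A fingertip can slide along it while holding it down.
- jaw (a point): Middle of the underside of the steel jaw's lip, 15 mm along the jig's x (jig x +50..+65 mm) and 16 mm wide (y -6..+10 mm). Shut on the empty channel it is 1 mm above the channel floor and blocks the template.
- nose (a point): Middle of the front edge of the template, on its underside. x, y, z axes as the jig's when the template lies in the channel. Fully home it is at jig x = +80 mm, y = 0 and 20 mm above the bench; at the start it lies 40 to 70 mm short of that.
- heel (a point): Middle of the top rear edge of the template: steel sheet 80 mm long (x), 60 wide, 5 thick, about 220 g, stepped front edge, and a wooden heel strip across its rear, 18 mm long and 60 wide, top 22 mm above the template's underside (42 mm above the bench). The flat upright rear face below this point is pushed in +x. Fully home it is at jig x = 0.
- weight: Bystander: small brass weight with a neck, 28 mm across, 38 mm high, standing on the jig's deck on the side away from the clip; origin under its centre.
- moulding: Bystander: offcut of plaster moulding 100 x 50 x 38 mm near the jig; origin under its centre.
- batten: Bystander: wooden batten 22 x 160 x 20 mm beyond the jig; origin under its centre.
- rosette: Bystander: plaster rosette 68 mm across, 24 mm high; origin under its centre.
- mixing_cup: Bystander: dark rubber mixing cup 76 mm across, 75 mm high; origin under its centre.
- brush: Bystander: brush 200 mm long, 20 mm high, lying on the bench; origin under its middle.
- spatula: Bystander: spatula 280 mm long, 20 mm high, lying on the bench; origin under its middle.
- jar: Bystander: glass jar 60 mm across, 75 mm high; origin under its centre.
Things that resemble listed ones, but are neither listed nor needed, are in the scene too. What is shaped like the part that bears nose but turquoise is not meant.

How it is judged:
By the outcome, as a careful person would: the job done as asked, in the order asked, and still so for the second after the job is handed in, with the robot touching nothing.
It also fails if it takes over 32 s, if anything falls off the work surface, if the arm or the gripper's body presses on something with over 40 N, if the wrist force passes 120 N, or if a joint passes its speed limit or range.

ROBOT

A 6-joint arm with a two-finger parallel gripper is mounted at the origin on the work surface. World frame = base frame: x ahead of the robot, y to its left, z up, the work surface at z = 0. Lengths are in m, angles in rad, forces in N, time in s.
With the tool pointing down it reaches from about 0.425 to 0.95 m from the base axis. Payload 14.7 kg.
Tool frame: the origin (TCP) lies between the finger pads; the fingertips stand 14 mm ahead of it and the grasp point (between the pads) lies 5 mm behind it; y points along the fingers, x is the direction in which the jaws open and shut, and the axes are right-handed (so a half turn about y gives the same grasp; the last joint's range is limited). The gripper opens to 85 mm and grips with 20 to 120 N. Pads are 22 mm wide; open, the fingers measure 114 mm over their backs; the gripper's body (76 mm by 85 mm) begins 54 mm behind the grasp point. The pads swing forward as they close: fully open they stand 13 mm farther back than shut.
Start: joints at [-1.247, 0.48, 1.596, -0, 1.065, -0.047], TCP at [0.236, -0.606, 0.245] pointing down, gripper open.
Joint ranges: [-2.75, 2.75], [-0.82, 2.05], [0.23, 2.67], [-1.56, 4.7], [0.09, 2.69], [-2.92, 2.92]. Speed limits (rad/s): [1.89, 1.89, 2.39, 3.01, 3.01, 3.01].

INTERFACE

Orientations are given as a unit quaternion [x, y, z, w].
In Python, from station import * gives the robot as it stands. The module is installed in compiled form; this text tells all that it offers.
- The arm moves only by the tool step_arm, never from a script. Its argument "moves" is one flat list of numbers, 6 for each row, row after row: the shift along the tool's x, y, z in mm, then the turn, a rotation vector about the tool's x, y, z in rad. In form: [tx, ty, tz, ax, ay, az, tx, ty, tz, ax, ay, az, ...]. A call has 1 to 20 rows; each row shifts and turns the pose as measured when the row begins, along the tool's axes as they then stand; what a row does not reach is not made up. A row lasts 1/8 s, in which the tool goes at most 62.5 mm and 10.7 degrees, less where a joint would pass 70% of its speed; a pose out of reach is approached as far as the arm can. A call with a gripper value outside its range is refused whole. "hand" is the opening, from 0 (shut) to 1 (fully open), set as the call begins (left out, the last holds). The fingers move at their own pace and stop on an object; the grip force is fixed at half the most. Time passes only in rows, so rows that do not move let the fingers close. It gives the time, the measured TCP pose, the force and the opening at its end, in the units of the state.
- observe(): the state, without advancing time (a new reading comes with each control period).
- capture(name): name is "scene" or "top"; returns the picture (480x640x3 uint8, blue, green, red); there is no depth.
- camera_info(name): a dict with "camera_matrix" (3x3 intrinsics, pixels), "R" (3x3) and "t" (3): a world point X has camera coordinates R X + t. Camera axes: x right, y down, z forward; pixel columns grow to the right and rows downward; lengths in m; the calibration is good to about 2 mm. A picture is of the moment at which its call begins. camera_info takes no time and is no camera call.
- finish_job(): hands the job in, once; it reports no verdict.
The state is a dict: "time_s": time; "joints": joint angles; "joint_vel": joint speeds; "effort": joint torques, N m; "tool_pos": TCP position; "eef_rot": TCP orientation; "force": force on the tool from outside, world axes, zero at the start; "wrist_torque": the same for the moment, N m; "gripper_width": finger opening in m.
Only numpy, scipy, OpenCV 4.12 (cv2) and the standard library are available. Lean on these libraries where they do the work, as an engineer would, in place of code of your own. Each camera call takes 0.05 s, during which the arm holds its last target. There are 200 camera calls.

## Working session

There is one attempt and no reset: what is moved stays moved. The work goes in short steps, Python scripts to look and compute and a tool call to move; the robot and the scene stay as the last step left them, time stands still between calls to the robot, and variables do not carry over. Pictures are saved under pics/ and viewed, about 8 in all and at most 12, crops included, and the job is handed in when it is done.

Besides the shell and the picture viewer there is one more tool, called after "Emit:" by a JSON object that holds its "fn" and its "kwargs". step_arm: Moves the arm, as the interface text tells. Its arguments: {"type":"object","properties":{"moves":{"type":"array","items":{"type":"number"}},"hand":{"type":"number"}},"required":["moves"]}

```bash
mkdir -p pics; python3 - <<'E'
from station import *
import cv2
for n in("scene","top"):
    cv2.imwrite(f"pics/{n}0.png",capture(n)); c=camera_info(n); print(n,c)
print(observe())
E
```

```text
scene {'camera_matrix': array([[535.65478536,   0.        , 315.75996637],
       [  0.        , 535.65478536, 240.7007334 ],
       [  0.        ,   0.        ,   1.        ]]), 'R': array([[-0.29650595,  0.95496068,  0.01158993],
       [ 0.70592075,  0.22732293, -0.67082053],
       [-0.64324188, -0.19072071, -0.74152916]]), 't': array([ 0.15922203, -0.34970654,  1.64594914])}
top {'camera_matrix': array([[594.41333395,   0.        , 322.0232632 ],
       [  0.        , 594.41333395, 245.37746069],
       [  0.        ,   0.        ,   1.        ]]), 'R': array([[-0.00228812, -0.99998636,  0.00469591],
       [-0.99470257,  0.00179338, -0.10277929],
       [ 0.10276947, -0.00490621, -0.9946931 ]]), 't': array([-0.02252168,  0.56176196,  1.53590957])}
{'time_s': 0.1, 'joints': array([-1.24660934e+00,  4.80790226e-01,  1.59680217e+00,  1.49731308e-05,
        1.06511664e+00, -4.66036329e-02]), 'joint_vel': array([-0.00094514, -0.00215511, -0.00192353,  0.00026136, -0.00022062,
        0.00043306]), 'effort': array([ 1.38585328e-03, -9.52261519e+01, -4.31043434e+01,  9.86294907e-06,
        5.23922732e-03,  8.94159371e-05]), 'tool_pos': array([ 0.23543714, -0.60548004,  0.24472611]), 'eef_rot': array([-0.58335623,  0.39957848, -0.39895401,  0.58383922]), 'force': array([0.12096583, 0.38189595, 1.36376624]), 'wrist_torque': array([-0.04047832, -0.04757314,  0.02455136]), 'gripper_width': 0.08522130459678806}
```

View pics/top0.png

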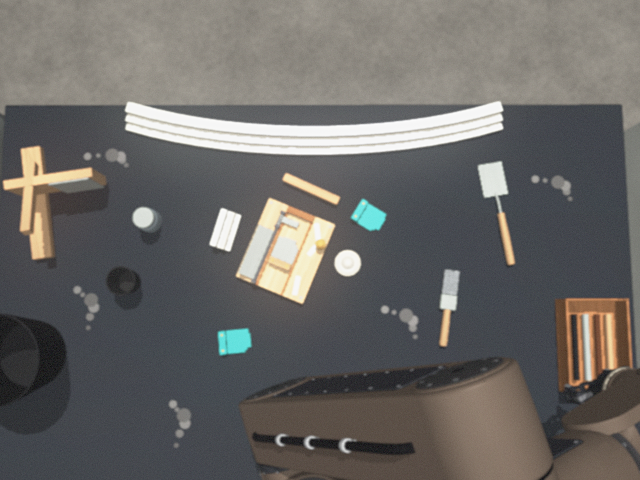

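View pics/scene0.png

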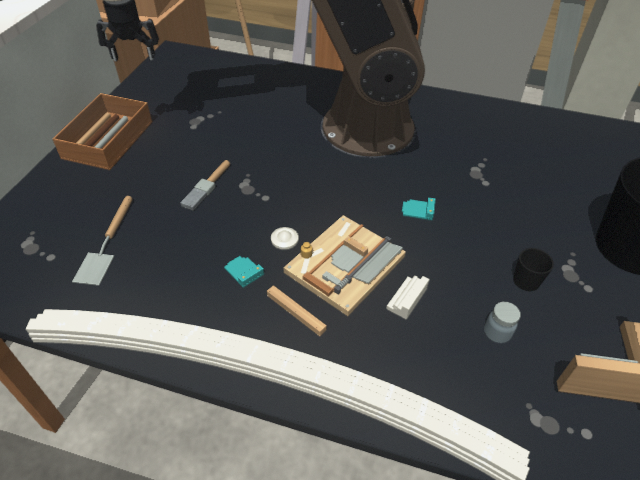

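Top view: the jig is at about (286,250), with the end stop to the upper right and the thumb bar on its left at (258,252). The template in the channel at (285,248) is grey steel with wood. The two turquoise look-alikes at (369,214) and (235,342) are not meant. Next, one enlarged composite to confirm.

```bash
python3 - <<'E'
import cv2,numpy as np
a=cv2.imread("pics/top0.png")[190:310,230:350]; b=cv2.imread("pics/scene0.png")[210:315,275:415]
a=cv2.resize(a,(600,600),interpolation=cv2.INTER_CUBIC);b=cv2.resize(b,(800,600),interpolation=cv2.INTER_CUBIC)
cv2.imwrite("pics/a.png",a);cv2.imwrite("pics/b.png",b)
E
```

```text
(no output)
```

View pics/a.png

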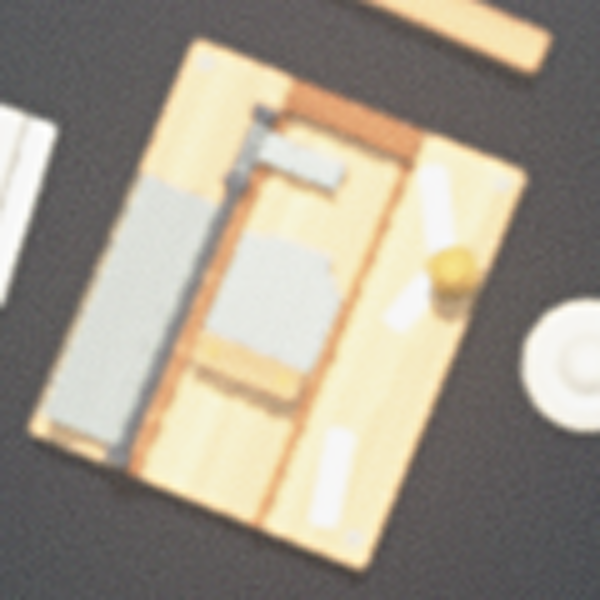

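View pics/b.png

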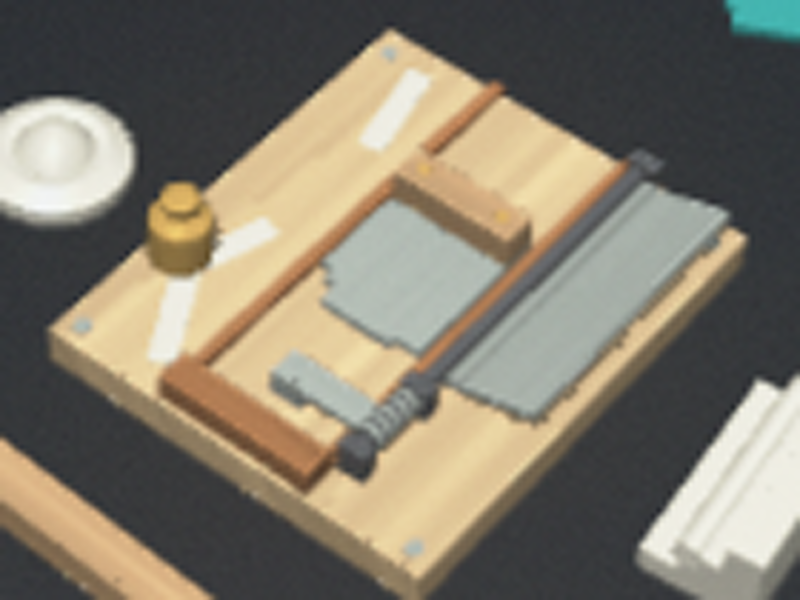

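```bash
cat > h.py <<'E'
from station import *
import numpy as np, cv2
from scipy.optimize import least_squares
from scipy.spatial.transform import Rotation as Ro
C={n:camera_info(n) for n in("scene","top")}
def proj(n,X):
    c=C[n]; p=(np.atleast_2d(X)@c["R"].T+c["t"])@c["camera_matrix"].T; return p[:,:2]/p[:,2:]
def ray(n,uv,z):
    c=C[n]; d=c["R"].T@np.linalg.solve(c["camera_matrix"],[*uv,1]); o=-c["R"].T@c["t"]; return o+d*(z-o[2])/d[2]
def w(p,J):  # jig mm -> world
    x,y,a=p; J=np.atleast_2d(J)/1e3; R=Ro.from_euler("z",a).as_matrix(); return J@R.T+[x,y,0]
def inv(p,X): return (Ro.from_euler("z",-p[2]).as_matrix()@(np.atleast_2d(X)-[p[0],p[1],0]).T).T*1e3
ca=lambda q:(np.array(q,float)+.5)/5-.5+[230,190]
cb=lambda q:(np.array(q,float)+.5)/(40/7)-.5+[275,210]
E
python3 - <<'E'
from h import *
K=[[98,95,20],[98,-95,20],[-128,-95,20],[-128,95,20]]
A=ca([[197,40],[527,177],[365,572],[30,433]]);B=cb([[418,575],[50,330],[390,30],[747,237]])
for s in("top","scene","both"):
    f=lambda p:np.r_[((proj("top",w(p,K))-A)*(s!="scene")).ravel(),((proj("scene",w(p,K))-B)*(s!="top")).ravel()]
    r=least_squares(f,[.55,.06,-.4]);p=r.x;print(s,p,np.round(r.fun,1))
np.save("p.npy",p)
for n,P in(("top",ca([[192,358],[295,395]])),("scene",cb([[422,152],[530,222]]))):
    for q in P:print(n,"heel rear jig",inv(p,ray(n,q,.042)).round(1))
# front edge and jaw, bar
for q in ca([[250,235],[330,262]]):print("front",inv(p,ray("top",q,.025)).round(1))
for q in ca([[145,178],[218,198],[48,425],[120,450]]):print("bar",inv(p,ray("top",q,.035)).round(1))
o=observe();R=Ro.from_quat(o["eef_rot"]).as_matrix();print(R.round(3),o["tool_pos"])
E
```

```text
top [ 0.56332116  0.06691761 -0.39288589] [ 0.1  0.3  0.  -0.2 -0.2 -0.2  0.1  0.  -0.  -0.  -0.  -0.  -0.  -0.
 -0.  -0. ]
scene [ 0.56426807  0.0707185  -0.39343073] [-0.  -0.  -0.  -0.  -0.  -0.  -0.  -0.   0.2  0.6 -0.3 -0.4 -0.1 -0.4
  0.2 -0.1]
both [ 0.5636488   0.06900765 -0.39278532] [-0.7  0.2 -0.8 -0.3 -1.  -0.3 -0.7 -0.1 -0.4  0.2 -0.9 -0.7 -0.7 -0.7
 -0.5 -0.4]
top heel rear jig [[-59.4  27.4  42. ]]
top heel rear jig [[-56.8 -29.6  42. ]]
scene heel rear jig [[-61.  -25.1  42. ]]
scene heel rear jig [[-58.6  32.5  42. ]]
front [[12.9 26.3 25. ]]
front [[ 15.8 -18.3  25. ]]
bar [[18.9 88.  35. ]]
bar [[23.7 48.4 35. ]]
bar [[-120.    83.9   35. ]]
bar [[-117.7   44.1   35. ]]
[[ 0.362 -0.     0.932]
 [-0.932  0.001  0.362]
 [-0.001 -1.     0.   ]] [ 0.23543714 -0.60548004  0.24472611]
```

The fit is consistent. The heel's rear edge is at jig x ≈ -59 and y from -29 to +29, so the nose is about 59 mm short, inside the stated 40–70. The bar also fits (x -118..+20). The template meant is the grey steel one with the wooden heel.

Plan: tool x = -jig y, tool z = +jig x, jaws open about 62 mm and centred at jig y 32.

Emit:
{"fn": "step_arm", "kwargs": {"moves": [-21, 0, 52, 0, 0, 0, -21, 0, 52, 0, 0, 0, -21, 0, 52, 0, 0, 0, -21, 0, 52, 0, 0, 0, -21, 0, 52, 0, 0, 0, -21, 0, 52, 0, 0, 0, -21, 0, 52, 0, 0, 0, -21, 0, 52, 0, 0, 0, 0, 0, 0, 0, 0.153, 0, 0, 0, 0, 0, 0.153, 0, 0, 0, 0, 0, 0.153, 0, 0, 0, 0, 0, 0.153, 0, 0, 0, 0, 0, 0.153, 0], "hand": 0.73}}

```text
time_s: 1.72
tool_pos: [0.5715, -0.2864, 0.2402]
eef_rot: [-0.386, 0.595, -0.59, 0.385]
force: [-0.1, -0.2, -0.4]
gripper_width: 0.0625
```

```bash
cat > st.py <<'E'
from h import *
import sys
p=np.load("p.npy");o=observe();R=Ro.from_quat(o["eef_rot"]).as_matrix()
tgt=np.array([float(a) for a in sys.argv[1:4]])
T=np.c_[-w([0,0,p[2]],[0,1e3,0])[0],[0,0,-1],w([0,0,p[2]],[1e3,0,0])[0]]
print("t",round(o["time_s"],2),"jig mm",inv(p,o["tool_pos"]).round(1),"F jig",(inv([0,0,p[2]],o["force"])/1e3).round(1),"w",round(o["gripper_width"]*1e3,1),"j",o["joints"].round(2))
print("tool delta mm",(R.T@(w(p,tgt)[0]-o["tool_pos"])*1e3).round(1),"rot",Ro.from_matrix(R.T@T).as_rotvec().round(3))
E
python3 st.py -92 32 120
```

```text
t 1.73 jig mm [[ 143.3 -325.4  240.2]] F jig [[-0.1 -0.2 -0.4]] w 62.5 j [-0.51  0.47  1.62  0.    1.05  1.47]
tool delta mm [-351.2  122.7 -243.2] rot [ 0.007 -0.025 -0.002]
```

Emit:
{"fn": "step_arm", "kwargs": {"moves": [-44, 10, -30, 0.007, -0.025, -0.002, -44, 10, -30, 0, 0, 0, -44, 10, -30, 0, 0, 0, -44, 10, -30, 0, 0, 0, -44, 10, -30, 0, 0, 0, -44, 10, -30, 0, 0, 0, -44, 10, -30, 0, 0, 0, -44, 10, -30, 0, 0, 0, 0, 0, 0, 0, 0, 0]}}

```text
time_s: 2.85
tool_pos: [0.4831, 0.1424, 0.1561]
eef_rot: [0.392, -0.589, 0.589, -0.391]
force: [0.6, -0.4, 0.5]
gripper_width: 0.0621
```

```bash
python3 st.py -92 32 75
```

```text
t 2.85 jig mm [[-102.5   37.   156.1]] F jig [[ 0.7 -0.1  0.5]] w 62.1 j [ 0.23  0.4   2.02 -0.    0.73  2.2 ]
tool delta mm [ 4.9 81.1 10.5] rot [-0.    -0.004  0.001]
```

Emit:
{"fn": "step_arm", "kwargs": {"moves": [5, 25, 10.5, 0, -0.004, 0, 0, 25, 0, 0, 0, 0, 0, 24, 0, 0, 0, 0, 0, 0, 0, 0, 0, 0]}}

```text
time_s: 3.35
tool_pos: [0.492, 0.1321, 0.0807]
eef_rot: [0.393, -0.587, 0.588, -0.393]
force: [0.6, 0.8, -0.7]
gripper_width: 0.0625
```

```bash
python3 st.py -92 32 60; python3 - <<'E'
from station import *
import cv2
a=capture("top")[180:320,215:355];b=capture("scene")[180:315,255:435]
cv2.imwrite("pics/c.png",cv2.hconcat([cv2.resize(a,(390,390),interpolation=2),cv2.resize(b,(410,390),interpolation=2)]))
E
```

```text
t 3.35 jig mm [[-90.3  30.9  80.7]] F jig [[ 0.3  0.9 -0.7]] w 62.5 j [ 0.2   0.53  2.06 -0.    0.56  2.17]
tool delta mm [-1.1 20.7 -1.7] rot [-0.001  0.001  0.   ]
```

View pics/c.png

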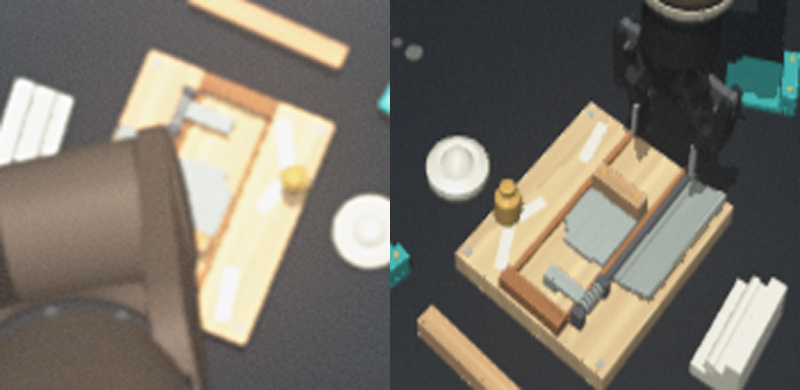

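Scene half: the fingertips show at about (640,155) and (695,190) in the composite. One is over the channel behind the heel, the other near the bar's rear end. Checking this against the projection.

```bash
python3 - <<'E'
from h import *
p=np.load("p.npy")
for y in(0,-12,62,76):
  for z in(66,70): print(y,z,((proj("scene",w(p,[-90,y,z]))[0]-[255,180])*[410/180,390/135]+[390,0]).round(0))
E
```

```text
0 66 [640. 137.]
0 70 [641. 134.]
-12 66 [631. 130.]
-12 70 [631. 127.]
62 66 [689. 173.]
62 70 [690. 170.]
76 66 [701. 182.]
76 70 [701. 179.]
```

```bash
python3 - <<'E'
import cv2
from station import *
a=capture("scene")[180:280,330:430];cv2.imwrite("pics/d.png",cv2.resize(a,(600,600),interpolation=2))
E
```

```text
(no output)
```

View pics/d.png

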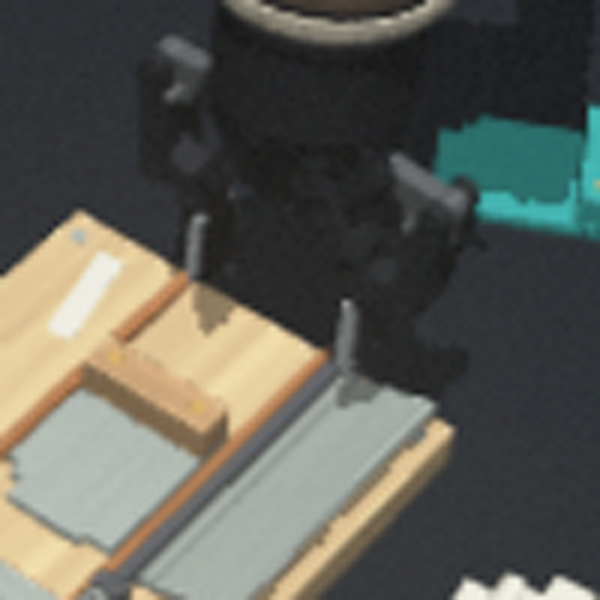

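Tips at crop (193,275) and (345,370) agree with the projection: y ≈ -6 and 67. Lowering now.

Emit:
{"fn": "step_arm", "kwargs": {"moves": [-3, 12, -1.5, 0, 0, 0, 0, 12, 0, 0, 0, 0, 0, 4, 0, 0, 0, 0, 0, 4, 0, 0, 0, 0, 0, 0, 0, 0, 0, 0]}}

```text
time_s: 4.12
tool_pos: [0.4943, 0.1365, 0.05]
eef_rot: [0.391, -0.586, 0.589, -0.395]
force: [-0.3, -0.0, 0.7]
gripper_width: 0.0623
```

```bash
python3 st.py -92 34 40
```

```text
t 4.12 jig mm [[-89.9  35.8  50. ]] F jig [[-0.3 -0.1  0.7]] w 62.3 j [ 0.21  0.58  2.07 -0.    0.48  2.18]
tool delta mm [ 1.8 10.  -2.2] rot [-0.006  0.001 -0.003]
```

Emit:
{"fn": "step_arm", "kwargs": {"moves": [2, 3, -1, 0, 0, 0, 0, 3, 0, 0, 0, 0, 0, 0, 0, 0, 0, 0]}}

```text
time_s: 4.5
tool_pos: [0.4927, 0.1349, 0.0439]
eef_rot: [0.391, -0.586, 0.589, -0.396]
force: [0.0, -0.0, 0.0]
gripper_width: 0.0622
```

Emit:
{"fn": "step_arm", "kwargs": {"moves": [0, 2, 0, 0, 0, 0, 0, 0, 0, 0, 0, 0]}}

```text
time_s: 4.75
tool_pos: [0.493, 0.1351, 0.0421]
eef_rot: [0.391, -0.586, 0.589, -0.396]
force: [-1.0, 0.6, 4.3]
gripper_width: 0.0624
```

Emit:
{"fn": "step_arm", "kwargs": {"moves": [0, 2, 0, 0, 0, 0, 0, 0, 0, 0, 0, 0]}}

```text
time_s: 5.0
tool_pos: [0.493, 0.1352, 0.0402]
eef_rot: [0.391, -0.586, 0.589, -0.396]
force: [-2.3, 1.2, 5.0]
gripper_width: 0.0619
```

```bash
python3 st.py -92 34 38
```

```text
t 5.0 jig mm [[-90.6  34.1  40.2]] F jig [[-2.6  0.3  5. ]] w 61.9 j [ 0.21  0.6   2.08 -0.    0.46  2.17]
tool delta mm [ 0.1  2.1 -1.4] rot [-0.007  0.002 -0.004]
```

Emit:
{"fn": "step_arm", "kwargs": {"moves": [0, 2, 0, 0, 0, 0, 0, 2, 0, 0, 0, 0, 0, 0, 0, 0, 0, 0]}}

```text
time_s: 5.38
tool_pos: [0.493, 0.1352, 0.0363]
eef_rot: [0.391, -0.586, 0.589, -0.396]
force: [-1.5, 0.9, 7.1]
gripper_width: 0.0625
```

Emit:
{"fn": "step_arm", "kwargs": {"moves": [0, 1.5, 0, 0, 0, 0, 0, 0, 0, 0, 0, 0]}}

```text
time_s: 5.62
tool_pos: [0.493, 0.1351, 0.0351]
eef_rot: [0.391, -0.586, 0.589, -0.396]
force: [-1.9, 0.6, 8.4]
gripper_width: 0.0622
```

```bash
python3 st.py -90 34 34
```

```text
t 5.62 jig mm [[-90.6  34.   35.1]] F jig [[-2.  -0.2  8.4]] w 62.2 j [ 0.21  0.61  2.08 -0.    0.44  2.17]
tool delta mm [-0.   1.1  0.6] rot [-0.007  0.002 -0.004]
```

Emit:
{"fn": "step_arm", "kwargs": {"moves": [0, 1, 0, -0.007, 0, -0.004, 0, 0, 0, 0, 0, 0]}}

```text
time_s: 5.88
tool_pos: [0.4931, 0.1351, 0.0351]
eef_rot: [0.393, -0.587, 0.588, -0.394]
force: [-4.3, -1.4, 12.0]
gripper_width: 0.0622
```

Emit:
{"fn": "step_arm", "kwargs": {"moves": [0, 0.8, 0, 0, 0, 0, 0, 0, 0, 0, 0, 0]}}

```text
time_s: 6.12
tool_pos: [0.493, 0.1351, 0.0352]
eef_rot: [0.393, -0.587, 0.588, -0.394]
force: [-2.5, -0.6, 8.0]
gripper_width: 0.0623
```

```bash
python3 st.py -90 34 34; python3 - <<'E'
import cv2
from station import *
a=capture("scene")[210:310,300:420];cv2.imwrite("pics/e.png",cv2.resize(a,(720,600),interpolation=2))
E
```

```text
t 6.12 jig mm [[-90.5  34.   35.2]] F jig [[-2.1 -1.5  8. ]] w 62.3 j [ 0.21  0.61  2.07 -0.    0.46  2.17]
tool delta mm [0.  1.2 0.5] rot [-0.001  0.002 -0.   ]
```

View pics/e.png

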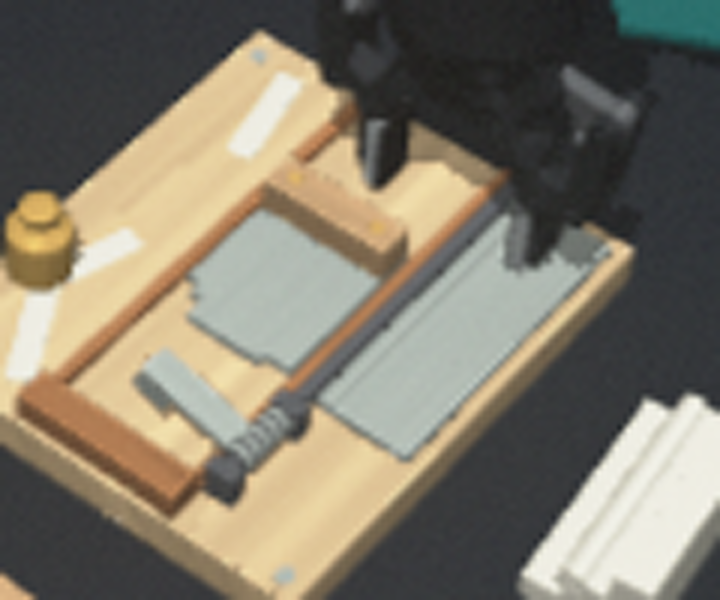

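Bar is level at its stop (TCP stays at z 35.1, jaw at crop (170,380) raised), and the other finger at (378,180) is behind the heel with clear space. Pushing while pressing lightly.

Emit:
{"fn": "step_arm", "kwargs": {"moves": [0, 0.5, 4, 0, 0, 0, 0, 0.5, 4, 0, 0, 0, 0, 0.5, 4, 0, 0, 0, 0, 0.5, 4, 0, 0, 0, 0, 0.5, 4, 0, 0, 0, 0, 0.5, 4, 0, 0, 0]}}

```text
time_s: 6.92
tool_pos: [0.5099, 0.1268, 0.0349]
eef_rot: [-0.396, 0.589, -0.586, 0.392]
force: [-10.0, 4.8, 23.2]
gripper_width: 0.0621
```

```bash
python3 st.py -15 34 34.5
```

```text
t 6.92 jig mm [[-71.7  32.8  34.9]] F jig [[-11.1   0.6  23.2]] w 62.1 j [0.19 0.62 2.03 0.   0.49 2.14]
tool delta mm [-1.   0.1 56.8] rot [0.006 0.003 0.003]
```

Emit:
{"fn": "step_arm", "kwargs": {"moves": [-0.5, 0.1, 4, 0.006, 0, 0.003, -0.5, 0.1, 4, 0, 0, 0, 0, 0.1, 4, 0, 0, 0, 0, 0.2, 4, 0, 0, 0, 0, 0.2, 4, 0, 0, 0, 0, 0.2, 4, 0, 0, 0]}}

```text
time_s: 7.68
tool_pos: [0.5258, 0.1191, 0.0352]
eef_rot: [-0.398, 0.589, -0.585, 0.391]
force: [-8.6, 4.8, 16.9]
gripper_width: 0.0624
```

```bash
python3 st.py -15 34 34.5
```

```text
t 7.67 jig mm [[-54.1  31.8  35.2]] F jig [[-9.8  1.1 16.9]] w 62.4 j [0.17 0.64 2.   0.   0.52 2.12]
tool delta mm [-2.1  0.3 39.1] rot [0.011 0.004 0.005]
```

Emit:
{"fn": "step_arm", "kwargs": {"moves": [-1, 0.2, 4, 0.01, 0.004, 0.005, -1, 0.2, 4, 0.002, 0, 0, -0.3, 0.2, 4, 0.002, 0, 0, -0.3, 0.2, 4, 0.002, 0, 0, -0.3, 0.2, 4, 0.002, 0, 0, -0.3, 0.2, 4, 0.002, 0, 0, -0.3, 0.2, 4, 0.002, 0, 0, -0.3, 0.2, 4, 0.002, 0, 0]}}

```text
time_s: 8.68
tool_pos: [0.5466, 0.111, 0.0353]
eef_rot: [0.396, -0.587, 0.588, -0.391]
force: [-9.3, 3.6, 17.4]
gripper_width: 0.0622
```

```bash
python3 st.py -11 34 34.5; python3 - <<'E'
import cv2
from station import *
a=capture("scene")[210:310,300:420];cv2.imwrite("pics/f.png",cv2.resize(a,(720,600),interpolation=2))
E
```

```text
t 8.68 jig mm [[-31.8  32.2  35.3]] F jig [[-10.   -0.3  17.4]] w 62.2 j [ 0.15  0.65  1.96 -0.01  0.54  2.12]
tool delta mm [-1.7  0.8 20.8] rot [0.003 0.002 0.007]
```

View pics/f.png

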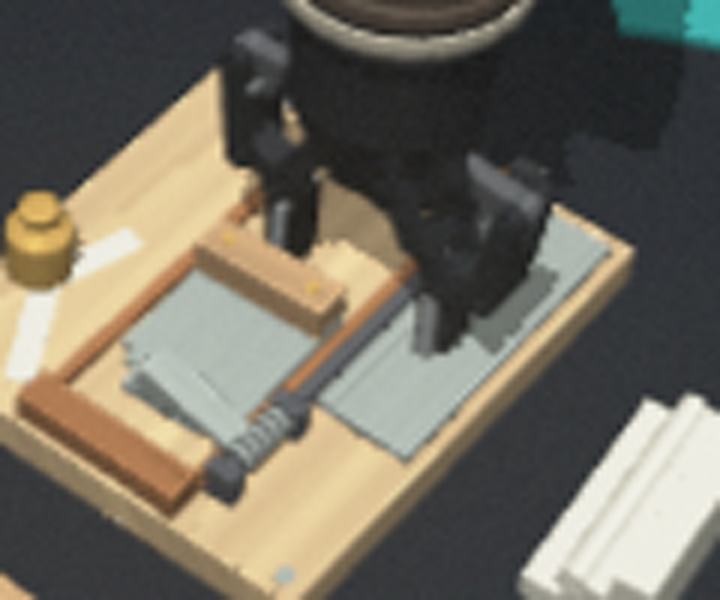

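The template is moving straight with its nose entering under the raised jaw, and the heel is at crop (270,280). Continuing.

Emit:
{"fn": "step_arm", "kwargs": {"moves": [-0.8, 0.2, 4, 0.004, 0.002, 0.006, -0.3, 0.2, 4, 0.002, 0, 0, -0.3, 0.2, 4, 0.002, 0, 0, -0.3, 0.2, 4, 0.002, 0, 0, -0.3, 0.2, 4, 0.002, 0, 0]}}

```text
time_s: 9.35
tool_pos: [0.5597, 0.1056, 0.0353]
eef_rot: [0.395, -0.587, 0.589, -0.391]
force: [-10.3, 4.1, 16.3]
gripper_width: 0.0627
```

```bash
python3 st.py -11 34 34.5
```

```text
t 9.35 jig mm [[-17.6  32.3  35.3]] F jig [[-11.1  -0.1  16.3]] w 62.7 j [ 0.14  0.66  1.93 -0.01  0.55  2.11]
tool delta mm [-1.7  0.8  6.6] rot [0.    0.001 0.006]
```

Emit:
{"fn": "step_arm", "kwargs": {"moves": [-0.3, 0.2, 3, 0.002, 0, 0.002, -0.3, 0.2, 3, 0.002, 0, 0]}}

```text
time_s: 9.6
tool_pos: [0.5633, 0.1041, 0.0353]
eef_rot: [0.395, -0.587, 0.589, -0.391]
force: [-8.6, 4.0, 15.6]
gripper_width: 0.0624
```

```bash
python3 st.py -11 34 34.5
```

```text
t 9.6 jig mm [[-13.8  32.3  35.3]] F jig [[-9.4  0.4 15.6]] w 62.4 j [ 0.13  0.66  1.93 -0.01  0.56  2.1 ]
tool delta mm [-1.7  0.8  2.8] rot [0.    0.001 0.005]
```

Emit:
{"fn": "step_arm", "kwargs": {"moves": [-0.3, 0.2, 3, 0.002, 0, 0.002, -0.3, 0.2, 3, 0.002, 0, 0]}}

```text
time_s: 9.85
tool_pos: [0.5656, 0.103, 0.0352]
eef_rot: [0.395, -0.587, 0.588, -0.391]
force: [-20.7, 15.2, 25.2]
gripper_width: 0.0623
```

Emit:
{"fn": "step_arm", "kwargs": {"moves": [-0.3, 0.2, 3, 0.002, 0, 0.002, -0.3, 0.2, 3, 0.002, 0, 0]}}

```text
time_s: 10.1
tool_pos: [0.5656, 0.103, 0.0353]
eef_rot: [-0.396, 0.589, -0.587, 0.389]
force: [-18.2, 14.9, 25.2]
gripper_width: 0.0623
```

```bash
python3 st.py -11 34 34.5
```

```text
t 10.1 jig mm [[-11.2  32.1  35.3]] F jig [[-22.5   6.8  25.2]] w 62.3 j [ 0.13  0.67  1.92 -0.    0.57  2.1 ]
tool delta mm [-1.9  0.8  0.2] rot [ 0.007 -0.     0.006]
```

The template is firmly against the stop: the TCP stalls at jig x -11.2, exactly as expected, with about 12 N of extra resistance. I'll back off a few mm while still holding the bar, then look before releasing.

Emit:
{"fn": "step_arm", "kwargs": {"moves": [0, 0.3, 0, 0, 0, 0, 0, 0.3, -3, 0, 0, 0, 0, 0.3, -3, 0, 0, 0, 0, 0.2, 0, 0, 0, 0]}}

```text
time_s: 10.6
tool_pos: [0.5625, 0.1055, 0.0362]
eef_rot: [0.394, -0.588, 0.588, -0.391]
force: [-4.0, 1.9, 7.4]
gripper_width: 0.0624
```

```bash
python3 st.py -11 34 34.5; python3 - <<'E'
import cv2
from station import *
a=capture("scene")[220:310,295:403];cv2.imwrite("pics/g.png",cv2.resize(a,(720,600),interpolation=2))
E
```

```text
t 10.6 jig mm [[-15.   33.3  36.2]] F jig [[-4.5  0.2  7.4]] w 62.4 j [ 0.13  0.66  1.93 -0.    0.56  2.1 ]
tool delta mm [-0.7  1.7  4. ] rot [ 0.002 -0.     0.004]
```

View pics/g.png

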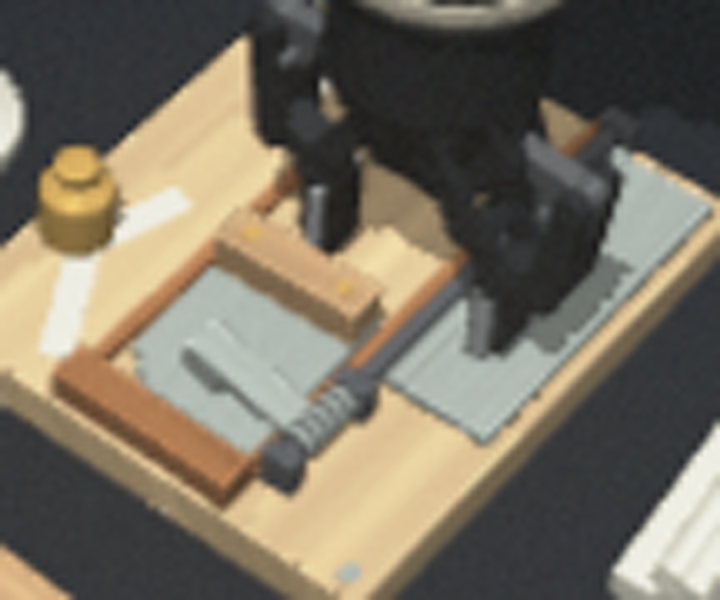

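The template's front edge lies against the stop (crop (130,370)–(240,440)), the jaw is above it and the finger is clear of the heel. Releasing now: straight up, then clear.

Emit:
{"fn": "step_arm", "kwargs": {"moves": [0, -4, -1, 0, 0, 0, 0, -6, 0, 0, 0, 0, 0, -10, 0, 0, 0, 0, 0, -20, 0, 0, 0, 0, 0, -40, 0, 0, 0, 0, 0, -40, 0, 0, 0, 0, 0, -30, -50, 0, 0, 0, 0, 0, -50, 0, 0, 0, 40, 0, -40, 0, 0, 0, 50, 0, 0, 0, 0, 0, 50, 0, 0, 0, 0, 0, 50, 0, 0, 0, 0, 0, 50, 0, 0, 0, 0, 0, 50, 0, 0, 0, 0, 0, 0, 0, 0, 0, 0, 0]}}

```text
time_s: 12.52
tool_pos: [0.3152, -0.1135, 0.1974]
eef_rot: [0.393, -0.586, 0.589, -0.394]
force: [0.0, 0.6, 0.5]
gripper_width: 0.0623
```

```bash
python3 st.py -11 34 34.5; python3 - <<'E'
import cv2
from station import *
a=capture("top")[190:310,230:350];b=capture("scene")[215:315,275:405]
cv2.imwrite("pics/k.png",cv2.hconcat([cv2.resize(a,(380,380),interpolation=2),cv2.resize(b,(420,380),interpolation=2)]))
E
```

```text
t 12.53 jig mm [[-159.7 -263.7  197.4]] F jig [[-0.2  0.6  0.5]] w 62.3 j [-0.44  0.11  2.32 -0.    0.71  1.53]
tool delta mm [-297.7  163.3  148.2] rot [-0.005  0.001  0.001]
```

View pics/k.png

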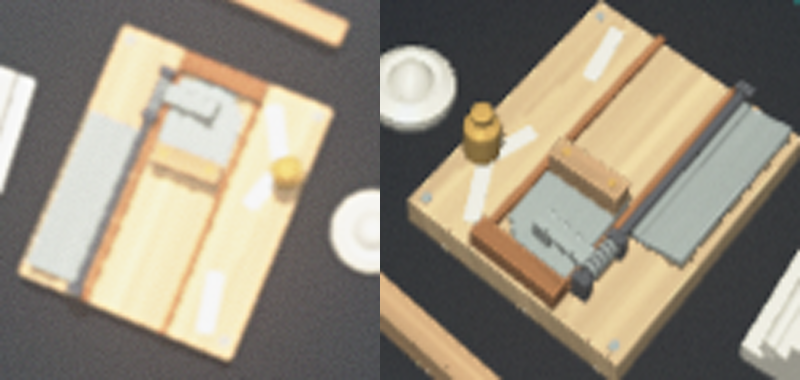

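Both views: the template is against the stop, the jaw is shut on it, the bar has sprung up, the weight is in place and the gripper is clear. One numeric check of the heel's rear edge before handing in.

```bash
python3 - <<'E'
from h import *
p=np.load("p.npy")
for q in([152,168],[217,189]): print("top",inv(p,ray("top",np.array(q)/(380/120)+[230,190],.042)).round(1))
for q in([565,138],[629,184]): print("scene",inv(p,ray("scene",(np.array(q)-[380,0])/[420/130,3.8]+[275,215],.042)).round(1))
finish_job()
E
```

```text
top [[-5.7 21.8 42. ]]
top [[ -1.4 -34.5  42. ]]
scene [[  1.6 -24.7  42. ]]
scene [[ 1.  32.7 42. ]]
the job is handed in; nothing more can be done
```

The template is loaded in the filing jig, and I handed the job in at about 12.5 s of the 32 s allowed. One finger held the thumb bar down at its stop. The other pushed the template by its heel under the raised jaw until it stalled against the end stop. I then backed the pushing finger about 4 mm off the heel, let the clip spring shut and moved the arm clear.

**Home position:** the push stalled with the tool at jig x -11.2, matching the expected -11, and the resistance rose sharply there.

**Final pictures:** they show the jaw shut on the template, the bar sprung back up and the weight in place. The wrist force read about zero with the gripper away from the jig.

**Heel edge check (disagrees slightly):** the scene camera put the heel's rear edge at x +1 to +2 mm, against 0 when fully home. The top camera gave -1 to -6 mm, so the two disagree by up to about 7 mm. I put most of that down to reading a small, coarse crop by eye. I handed the job in straight after that check without measuring again, relying on the stall against the stop.

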